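# Clip the top ceramic plate into the spring holder

## Robot

A 6-joint arm with a two-finger parallel gripper is mounted at the origin on a cart in front of the work surface, level with it; the furniture and walls round the work are solid. World frame = base frame: x ahead of the robot, y to its left, z up, the work surface at z = 0. Lengths are in mm, angles in degrees, forces in N, time in s.
With the tool pointing down it reaches from about 325 to 1000 mm from the base axis. Payload 5.1 kg.
Tool frame: the origin (TCP) lies at the very end of the fingers, on their centre line; the grasp point (between the pads) lies 19 mm behind it; z points along the fingers, y is the line along which they close (so a half turn about z gives the same grasp; the last joint's range is limited). The gripper opens to 85 mm and grips with 20 to 120 N. Pads are 22 mm wide; open, the fingers measure 114 mm over their backs; the gripper's body (76 mm by 85 mm) begins 54 mm behind the grasp point. The pads swing forward as they close: fully open they stand 13 mm farther back than shut.
Start: joints at [-68.274, 7.093, 94.555, -0, 78.352, -4.733], TCP at [289.582, -581.917, 231.322] pointing down, gripper open.
Joint ranges: [-149.61, 149.61], [-58.7, 133.49], [1.44, 155.28], [-77.14, 257.14], [18.33, 153.61], [-166.67, 166.67]. Speed limits (degrees/s): [147.25, 147.25, 180, 180, 180, 180].

## Interface

Orientations are given as a 3x3 rotation matrix whose columns are the frame's x, y, z axes.
In Python, from rig import env, jaws, cams gives the robot as it stands. Calls block until the motion is done:
- env.move_ptp(position, orientation): joint-space move of the TCP to a pose.
- env.servo_line(position, frame=None, rate=150): straight line of the TCP; frame=None keeps the orientation; rate is the mean speed in mm/s.
- env.move_j(angles): joint-space move.
- jaws.ungrasp() and jaws.close_gripper(effort=None): open the fingers fully, or close them until they stop; effort is the grip in N (None keeps the last).
- env.pause(seconds).
- env.solve_ik(position, orientation): joint angles nearest the present ones, or None.
- env.read_state(): the state.
- cams.read_camera(name): name is "scene" or "top" or "wrist"; returns (picture, depth): 384x512x3 uint8, red, green, blue; 384x512 float32, mm along the optical axis (not along the pixel's ray), 0 where there is no reading.
- cams.get_calibration(name): a dict with "camera_matrix" (3x3 intrinsics, pixels), "k1" (the pictures are not rectified: a ray, as slopes to the right and down, at radius r is drawn at 1 + k1 r^2 times it, then the intrinsics apply), "camera_from_world" (4x4, takes a point from world to camera coordinates); the wrist camera has in their place "mount" (4x4, takes a point from camera to tool coordinates, whose origin is the TCP and whose axes are the flange's). Camera axes: x right, y down, z forward; pixel columns grow to the right and rows downward; lengths in mm; the calibration is good to about 2 mm. A picture is of the moment at which its call begins: read the wrist's pose just before it. get_calibration takes no time and is no camera call.
A pose or a line that the arm cannot do raises env.MotionError and nothing moves.
- env.sign_off(): hands the job in; it is judged then, once.
The state is a dict: "t": time; "joint_pos": joint angles; "dq": joint speeds; "effort": joint torques, N m; "tool_pos": TCP position; "ee_rot": TCP orientation; "contact_force": force on the tool from outside, world axes, zero at the start; "torque": the same for the moment, N m; "grip_width": finger opening in mm; "finger_force": force on a finger pad.
Only numpy, scipy, OpenCV 4.12 (cv2) and the standard library are available. Lean on these libraries where they do the work, as an engineer would, in place of code of your own. Each camera call takes 0.05 s, during which the arm holds its last target. There are 200 camera calls.

## Task

The ceramic plates lie too close between the magazine's side walls to be picked out: slide the top one out over the low front sill until it overhangs and can be pinched by its long edges. Then clip it into the spring holder, ready for spotting: press the sprung jaw back with the plate's far end, lower the plate flat onto the bed rails and let go, so that the spring drives its near end home under the lip of the fixed stop, square and central. Leave the other two plates in the magazine and do not disturb the things lying about.

Things in the scene. Friction and masses are not known exactly. Their poses are not given: they have to be found in the camera images.
- plate_top: The plate to move: uppermost of three alike glazed white ceramic plates, 110 x 60 x 3 mm (x, y, z), about 75 g. Origin: centre of its underside, z up, x along its length; long edges at y = -30 and 30 mm. Starts on the other plates in the magazine, underside 38 mm over the worktop, axes along the magazine's. Slippery: friction about 0.3 on plates, magazine and holder.
- plate_mid: The middle plate, as plate_top, underside at 35 mm; the sill holds it back. Stays in the magazine.
- plate_low: The lowest plate, as plate_top, underside at 32 mm. Stays in the magazine.
- magazine: Grey open-topped magazine 122 x 74 mm, fixed. Origin: centre of its underside; x along the plates, outlet at -x, towards the robot; yaw within 0.35 rad. Floor 32 mm high; side walls y = 31.5 to 37 mm each side, full length, 44.5 mm high (3.5 mm above the top plate); back wall x = 56.5 to 61 mm, 50 mm high, with a thumb cut 34 mm wide in its middle.
- sill (a point): Top front edge, at mid width, of the magazine's low front sill: x = -61, z = 37 mm in the magazine's frame; screw heads stand out 2.5 mm below it. Only the top plate can pass over the sill. Pressed on by closed fingers and drawn to -x it slides out; 45 mm out it lies steady, past about 55 mm it tips. The room in front of the sill, under the overhang, is empty.
- holder: Grey-painted and steel spring holder, fixed. Origin: centre of the underside below the seated plate; x along the plate, fixed stop at -x (near the robot), sprung jaw at +x; yaw within 0.35 rad. Foot x = -87 to 127 mm, 84 mm wide, with screw heads 13.5 mm high. Two bed rails, 40 mm high, outer sides y = -22 and 22 mm. Plate home: its origin at x 0, y 0, z 40 mm. Block behind the jaw 57 mm high.
- stop (a point): Foot of the fixed stop's face, at bed height: x = -55, y = 0, z = 40 mm in the holder's frame; the home plate's near end touches here. The stop is 44 mm wide; its lip reaches 4 mm over the plate's end (to x = -51 mm), from 45.5 to 48.5 mm high; screw heads on it reach 50.5 mm.
- jaw (a joint): Travel of the sprung steel jaw along the holder's +x, m: 0 at rest (face at x = 48 mm in the holder's frame, 40 mm wide, upright from 40.5 to 59 mm high, bevelled to 63 mm), 0.020 at its end. The spring presses it to -x with 2.6 N at rest plus 0.22 N per mm. About 0.007 with a plate home; 0.011 or more lets a level plate down past the lip.
- tweezers: Steel tweezers, 126 mm long, 9 mm high, lying on the worktop between magazine and holder. Bystander.
- petri_dish: Closed petri dish, 62 mm across, 15 mm high, lying behind the work. Bystander.
Things that resemble listed ones, but are neither listed nor needed, are in the scene too. Of the things shaped like the magazine, the grey one is meant.

How it is judged:
By the outcome, as a careful person would: the job done as asked, in the order asked, and still so for the second after the job is handed in, with the robot touching nothing.
It also fails if it takes over 48 s, if anything falls off the work surface, if the arm or the gripper's body presses on something with over 40 N, if the wrist force passes 120 N, or if a joint passes its speed limit or range.

## Working session

There is one attempt and no reset: what is moved stays moved. The work goes in short steps, each a Python script; the robot and the scene stay as the last script left them, time stands still between calls to the robot, and variables do not carry over. Pictures are saved under pics/ and viewed, at most 10 in all, crops included, and the job is handed in when it is done.

```bash
ls; mkdir -p pics; python3 - <<'E'
from rig import env,jaws,cams
import cv2,numpy as np
for n in("scene","top"):
    p,d=cams.read_camera(n); cv2.imwrite(f"pics/{n}0.png",p[:,:,::-1]); np.savez(f"{n}0.npz",p=p,d=d)
    c=cams.get_calibration(n); print(n,c)
print(cams.get_calibration("wrist")); s=env.read_state(); print(s["t"],s["contact_force"],s["grip_width"],s["ee_rot"])
E
```

```text
pics
scene {'camera_matrix': array([[372.54157191,   0.        , 253.78290752],
       [  0.        , 372.54157191, 194.88123417],
       [  0.        ,   0.        ,   1.        ]]), 'k1': -0.0672183042841245, 'camera_from_world': array([[ 6.18088083e-01, -7.86017510e-01,  1.19830991e-02,
        -4.15417320e+02],
       [-3.80638708e-01, -3.12584669e-01, -8.70290181e-01,
         2.81196309e+02],
       [ 6.87809054e-01,  5.33354759e-01, -4.92393549e-01,
         4.89558205e+02],
       [ 0.00000000e+00,  0.00000000e+00,  0.00000000e+00,
         1.00000000e+00]])}
top {'camera_matrix': array([[437.3783012 ,   0.        , 248.25529632],
       [  0.        , 437.3783012 , 190.34919141],
       [  0.        ,   0.        ,   1.        ]]), 'k1': -0.02278214155904426, 'camera_from_world': array([[-2.54393773e-02, -9.99329153e-01, -2.63454504e-02,
         7.33658672e+00],
       [-9.84173877e-01,  2.96593694e-02, -1.74705758e-01,
         6.14743851e+02],
       [ 1.75369946e-01,  2.14840984e-02, -9.84268162e-01,
         8.93356201e+02],
       [ 0.00000000e+00,  0.00000000e+00,  0.00000000e+00,
         1.00000000e+00]])}
{'camera_matrix': array([[308.80954071,   0.        , 253.62606385],
       [  0.        , 308.80954071, 192.49257132],
       [  0.        ,   0.        ,   1.        ]]), 'k1': -0.04230689556270594, 'mount': array([[-1.86010620e-05, -9.54432586e-01, -2.98426604e-01,
         7.62761094e+01],
       [ 9.99999364e-01,  3.18673487e-04, -1.08151688e-03,
        -3.19935729e-01],
       [ 1.12733560e-03, -2.98426434e-01,  9.54431974e-01,
        -1.42367581e+02],
       [ 0.00000000e+00,  0.00000000e+00,  0.00000000e+00,
         1.00000000e+00]])}
0.1 [ 0.376113   -0.17280657 -0.20813299] 85.05989310618284 [[ 8.95271505e-01  4.45520412e-01 -7.03230187e-04]
 [ 4.45520931e-01 -8.95269684e-01  1.81450511e-03]
 [ 1.78818397e-04 -1.93777849e-03 -9.99998107e-01]]
```

View pics/top0.png

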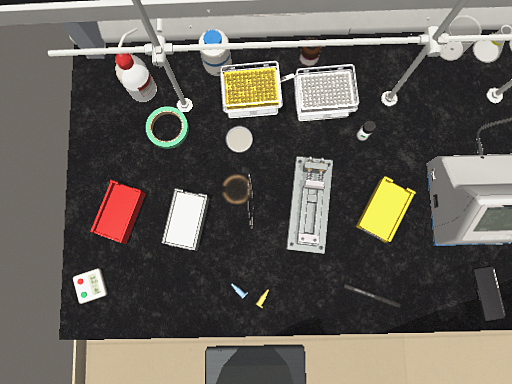

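View pics/scene0.png

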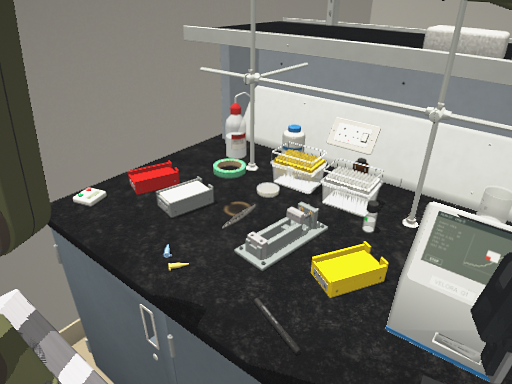

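The top view shows the grey magazine with its white plate at about (185,219), outlet downward, and the holder at about (311,204), with the block and jaw at the upper end. The red and yellow magazines are decoys. The tweezers are at (251,200), and the petri dish at (239,139) is behind the work. The scene view agrees.

```bash
cat > h.py <<'E'
from rig import env,jaws,cams
import cv2,numpy as np
def calib(n,st=None):
    c=cams.get_calibration(n)
    if n=="wrist":
        T=np.eye(4);T[:3,:3]=st["ee_rot"];T[:3,3]=st["tool_pos"];W=T@c["mount"]
    else: W=np.linalg.inv(c["camera_from_world"])
    return c["camera_matrix"],c["k1"],W
def rays(uv,C):
    K,k1,W=C; uv=np.asarray(uv,float).reshape(-1,1,2)
    n=cv2.undistortPoints(uv,K,np.array([k1,0,0,0,0.]))[:,0]
    return np.c_[n,np.ones(len(n))]
def onplane(uv,C,z):
    d=rays(uv,C)@C[2][:3,:3].T; o=C[2][:3,3]
    return o+d*((z-o[2])/d[:,2])[:,None]
def cloud(d,C):
    h,w=d.shape; v,u=np.mgrid[:h,:w]; r=rays(np.c_[u.ravel(),v.ravel()],C)*d.reshape(-1,1)
    P=r@C[2][:3,:3].T+C[2][:3,3]; P[d.ravel()==0]=np.nan
    return P.reshape(h,w,3)
def R(yaw): # tool down, tool x at yaw
    c,s=np.cos(yaw),np.sin(yaw); return np.array([[c,s,0],[s,-c,0],[0,0,-1.]])
def shot(n,tag):
    st=env.read_state(); p,d=cams.read_camera(n); C=calib(n,st)
    cv2.imwrite(f"pics/{tag}.png",p[:,:,::-1]); np.savez(f"{tag}.npz",p=p,d=d,W=C[2]); return p,d,C
E
python3 - <<'E'
from h import *
f=np.load("top0.npz");d=f["d"];C=calib("top");P=cloud(d,C)
for n,(a,b,c,e) in dict(mag=(155,180,212,255),hold=(282,150,338,258)).items():
    Q=P[b:e,a:c].reshape(-1,3); Q=Q[np.isfinite(Q[:,2])]
    print(n,np.histogram(Q[:,2],bins=range(-6,72,3)))
    M=Q[(Q[:,2]>(25 if n=="mag" else 5))]; r=cv2.minAreaRect(M[:,:2].astype(np.float32)); print(r, cv2.boxPoints(r).tolist(), np.median(M,0))
    if n=="hold": H=Q[Q[:,2]>52]; print(len(H),H.mean(0))
r=P[30:60,60:430]; print("bar z max", np.nanpercentile(r[...,2],[50,90,99]))
for u,v in((300,44),(185,104),(390,98),(160,50),(434,40)): print(P[v,u])
E
```

```text
mag (array([ 255, 1219,  719,   37,   13,   10,    7,    9,   16,   11,   18,
         29,   54,   78,  387,  928,  367,   69,   24,    5,    0,    0,
          0,    0,    0]), array([-6, -3,  0,  3,  6,  9, 12, 15, 18, 21, 24, 27, 30, 33, 36, 39, 42,
       45, 48, 51, 54, 57, 60, 63, 66, 69]))
((557.667724609375, 130.7381591796875), (74.74720764160156, 122.62933349609375), 76.4839096069336) [[489.3163146972656, 108.73001098632812], [608.54931640625, 80.06927490234375], [626.0191650390625, 152.74630737304688], [506.7861328125, 181.40704345703125]] [556.76878536 130.27580719  40.34510737]
hold (array([ 187, 1255,  989,  134,  763, 1108,  215,   21,   29,   18,   18,
         41,   62,   48,  183,  281,   50,  116,  153,   70,   89,   71,
         73,   48,    1]), array([-6, -3,  0,  3,  6,  9, 12, 15, 18, 21, 24, 27, 30, 33, 36, 39, 42,
       45, 48, 51, 54, 57, 60, 63, 66, 69]))
((588.1184692382812, -147.46865844726562), (84.66839599609375, 214.2268829345703), 81.64025115966797) [[475.9882507324219, -173.780029296875], [687.9389038085938, -204.92605590820312], [700.2486572265625, -121.15728759765625], [488.29803466796875, -90.01126098632812]] [ 583.97310319 -144.61166933   11.29451835]
315 [ 644.32647459 -154.87705103   58.64299238]
bar z max [ 15.38587875 275.34475748 296.96675582]
[ 835.60469217 -112.52588046  271.63730226]
[831.37827131 134.20988745  17.62680091]
[ 830.31821283 -344.95904972   15.3714024 ]
[821.73404959 130.66607779 294.56212966]
[ 829.8033358  -344.16752985  281.14393779]
```

```bash
python3 - <<'E'
from h import *
mag=np.array([557.7,130.7]);hol=np.array([568.3,-144.6]);ym,yh=np.radians([-13.5,-8.36])
print(env.read_state()["t"])
for nm,o,y,off in(("h",hol,yh,0),("m",mag,ym,0)):
    for k,yy in enumerate((y,y+np.pi) if nm=="h" else (y+np.pi,y)):
        r=R(yy); p=np.r_[o,150]+r[:,0]*10
        try: env.move_ptp(p.tolist(),r.tolist())
        except env.MotionError as e: print("fail",nm,k,e); continue
        env.pause(.15); shot("wrist",f"{nm}{'f' if abs(yy-y)<.1 else 'r'}"); s=env.read_state(); print(nm,k,s["t"],s["joint_pos"],s["tool_pos"])
a=[cv2.imread(f"pics/{n}.png") for n in("hf","hr","mf","mr")]
cv2.imwrite("pics/w4.png",cv2.resize(np.vstack([np.hstack(a[:2]),np.hstack(a[2:])]),(800,600)))
E
```

```text
0.1
h 0 2.2167 [-1.93983640e+01  4.06615085e+00  1.05862858e+02 -2.95833235e-03
  7.00573484e+01  7.90215923e+01] [ 578.15055986 -146.76868955  150.12178756]
h 1 5.075 [-1.97153710e+01  1.58677636e+00  1.08453184e+02  1.33200490e-03
  6.99597148e+01 -1.01348287e+02] [ 558.41594687 -143.16681178  149.9993645 ]
m 0 6.35 [ 8.07139078e+00  3.90598778e-03  1.10054125e+02 -8.34678151e-03
  6.99396679e+01 -6.83175725e+01] [548.33083753 131.85791649 149.99577819]
m 1 9.1917 [ 7.46103892e+00  2.24877801e+00  1.07773582e+02 -1.08427222e-03
  6.99781784e+01  1.10956925e+02] [567.41144989 128.36138784 149.99692205]
```

View pics/w4.png

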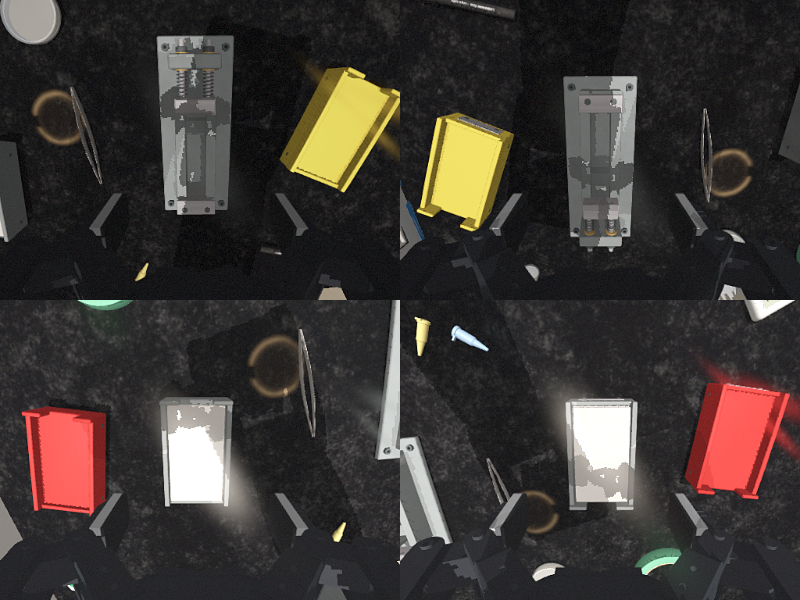

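The wrist views show (800x600 mosaic): the holder at (195,125) and (600,160), and the magazine with the white plate at (196,452) and (600,452). Everything is unobstructed. Next I refine the positions from depth and compare opposite views.

```bash
cat > fit.py <<'E'
from h import *
cm=calib("wrist",env.read_state())
def load(n):
    f=np.load(n+".npz"); C=(cm[0],cm[1],f["W"]); return f["p"],cloud(f["d"],C),C
def local(P,o,y): 
    c,s=np.cos(y),np.sin(y); q=P[...,:2]-o; return np.dstack([q[...,0]*c+q[...,1]*s,-q[...,0]*s+q[...,1]*c,P[...,2]])
def comp(m):
    n,l,st,_=cv2.connectedComponentsWithStats(m.astype(np.uint8)); return l==1+np.argmax(st[1:,4])
E
python3 - <<'E'
from fit import *
mag=np.array([557.7,130.7]);hol=np.array([568.3,-144.6]);ym,yh=np.radians([-13.5,-8.36])
def rect(P,m):
    r=cv2.minAreaRect(P[m][:,:2].astype(np.float32)); b=cv2.boxPoints(r); e=[b[1]-b[0],b[2]-b[1]]; e=max(e,key=np.linalg.norm); e=e*np.sign(e[0]); return np.array(r[0]),np.array(r[1]),np.degrees(np.arctan2(e[1],e[0]))
for n in("hf","hr"):
    p,P,C=load(n); L=local(P,hol,yh); m=(abs(L[...,0]-20)<125)&(abs(L[...,1])<60)&(L[...,2]>6)&(L[...,2]<75); m=comp(m)
    c,sz,a=rect(P,m); ar=np.radians(a); print(n,c,sz,a,"origin",c-20*np.array([np.cos(ar),np.sin(ar)]))
    L=local(P,hol,yh); z=L[...,2]
    print(" foot z",np.median(z[m&(z<16)]))
    rl=m&(abs(z-40)<3)&(L[...,0]>-40)&(L[...,0]<35); X=L[rl]; print(" rails z",np.median(X[:,2]),"y",np.percentile(X[:,1],[1,99]), [np.percentile(X[abs(X[:,0]-k)<10][:,1],[2,98]).round(1).tolist() for k in(-30,0,25)])
    st=m&(z>46)&(z<53)&(L[...,0]<-30); X=L[st]; print(" stop",len(X),np.percentile(X,[2,98],axis=0).round(1).tolist())
    st=m&(z>59)&(L[...,0]>20); X=L[st]; print(" jaw",len(X),np.percentile(X,[2,98],axis=0).round(1).tolist())
for n in("mf","mr"):
    p,P,C=load(n); L=local(P,mag,ym); z=L[...,2]; m=comp((abs(L[...,0])<80)&(abs(L[...,1])<50)&(z>28)&(z<60))
    print(n,*rect(P,m)); w=m&(abs(z-44.5)<2)&(abs(L[...,0])<50); X=L[w]
    for s in(1,-1):
        Y=X[(X[:,1]*s>26)]; f=np.polyfit(Y[:,0],Y[:,1],1); print(" wall",s,len(Y),np.percentile(Y[:,1],[2,98]),np.degrees(f[0]),f[1],np.median(Y[:,2]))
    X=L[m&(abs(L[...,0])<40)&(abs(L[...,1])<25)]; print(" plate z",np.median(X[:,2]))
    # white plate by colour
    hsv=cv2.cvtColor(p,cv2.COLOR_RGB2HSV); w=m&(abs(L[...,1])<40)&(z<43); print(" nonwall",*rect(P,comp(w)))
E
```

```text
hf [ 589.95806885 -144.78483582] [ 84.63270569 213.52284241] -8.34045 origin [ 570.16959572 -141.88374066]
 foot z 9.829520308046739
 rails z 39.83156552818009 y [-18.87041978  24.59452169] [[-18.5, 24.4], [-18.8, 24.4], [-18.4, 24.5]]
 stop 918 [[-67.9, -17.8, 46.7], [-50.0, 23.7, 50.6]]
 jaw 1077 [[49.3, -15.4, 59.4], [64.5, 21.4, 64.2]]
hr [ 589.14477539 -145.02052307] [ 84.55153656 213.71842957] -8.281365 origin [ 569.35332108 -142.13983583]
 foot z 9.660590019885092
 rails z 39.62777294038122 y [-19.15873435  24.31745113] [[-19.1, 24.2], [-19.0, 24.2], [-18.7, 23.9]]
 stop 1330 [[-68.1, -18.2, 46.7], [-50.4, 23.6, 50.4]]
 jaw 792 [[49.2, -15.5, 59.3], [64.0, 21.2, 63.9]]
mf [559.46911621 133.08262634] [ 74.51432037 121.70526123] -13.477588
 wall 1 749 [34.15118364 39.66921826] 0.06090961331870127 36.75352901297278 44.2828908712342
 wall -1 731 [-34.22119402 -28.77974127] 0.05362787306461454 -31.43121745158298 44.242837714879215
 plate z 40.87715707277954
 nonwall [559.49536133 132.99032593] [ 71.74623108 121.70183563] -13.577841
mr [558.70562744 132.99868774] [ 74.43556976 121.90774536] -13.523482
 wall 1 732 [33.89587743 39.33548398] 0.044742240172244145 36.543896064013786 44.13171032489569
 wall -1 727 [-34.46034356 -29.03313143] 0.04959810395257839 -31.65736698164656 43.9999348531814
 plate z 40.648949644026175
 nonwall [558.61334229 132.59519958] [ 72.27507019 121.88182068] -13.471572
```

```bash
cat >> h.py <<'E'
MO=np.array([559.1,133.05]);MY=np.radians(-13.49);HO=np.array([569.7,-142.0]);HY=np.radians(-8.31)
def pt(o,y,x,yy,z): c,s=np.cos(y),np.sin(y); return [o[0]+x*c-yy*s,o[1]+x*s+yy*c,z]
def M(x,y,z): return pt(MO,MY,x,y,z)
def H(x,y,z): return pt(HO,HY,x,y,z)
E
python3 - <<'E'
from h import *
jaws.close_gripper(40); env.move_ptp(M(20,0,60),R(MY).tolist()); env.pause(.1)
b=env.read_state(); print(b["t"],b["contact_force"],b["grip_width"])
env.servo_line(M(20,0,43.5),rate=60)
z=43.5
while z>38.5:
    z-=.5; env.servo_line(M(20,0,z),rate=15); s=env.read_state(); f=s["contact_force"][2]-b["contact_force"][2]
    if f>7: break
print(z,f,s["tool_pos"],s["t"])
for k in range(3):
    env.servo_line(M(20-15*(k+1),0,z),rate=50); s=env.read_state(); print((s["contact_force"]-b["contact_force"]).round(1),s["tool_pos"].round(1),s["t"])
env.servo_line(M(-25,0,70),rate=80)
env.move_ptp(M(-60,0,160),R(MY).tolist()); env.pause(.1); shot("wrist","s1"); print(env.read_state()["t"])
E
```

```text
10.5083 [0.12508682 0.02812683 0.85011112] 0.30373773515906227
39.5 7.248789654271037 [579.4370655  128.50457082  41.00695033] 12.9333
[-1.6  0.8  7.3] [564.7 132.3  41. ] 13.3833
[-1.2 -0.6  7.7] [550.1 135.8  41. ] 13.8333
[-1.4 -0.5  7.6] [535.5 139.3  41. ] 14.2833
15.4417
```

View pics/s1.png

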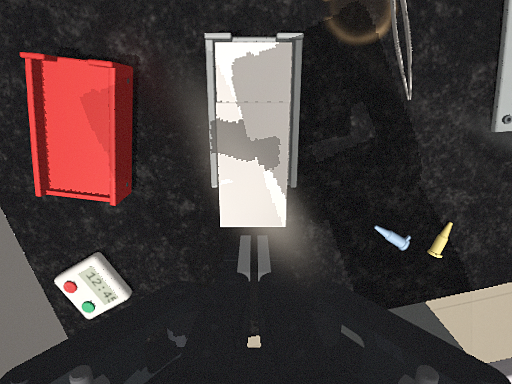

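The plate now overhangs the sill. Its near end is at row 226, columns 219–287, and its far end at row 101 reveals the middle plate. Measuring the overhang, then grasping.

```bash
python3 - <<'E'
from fit import *
p,P,C=load("s1"); L=local(P,MO,MY); m=(L[...,0]<-66)&(L[...,0]>-130)&(abs(L[...,1])<45)&(abs(L[...,2]-41)<4); m=comp(m)
X=L[m]; print(len(X),np.percentile(X,[1,50,99],axis=0).round(1).tolist())
for a in(-70,-85,-100):
    Y=X[abs(X[:,0]-a)<4][:,1]; print(a,Y.min(),Y.max())
uv=onplane([[219,226.5],[287,226.5],[252,101]],C,41); print(local(uv[None],MO,MY)[0])
E
```

```text
2310 [[-98.8, -28.3, 39.4], [-82.1, 1.4, 40.9], [-66.2, 30.4, 42.4]]
-70 -28.90746621856009 30.695566575834484
-85 -28.405071110227883 31.105341131145476
-100 -28.792932915587784 30.707518239566358
[[-99.10405334  31.56937724  41.        ]
 [-99.1259147  -30.59848642  41.        ]
 [ 11.09604843   1.22005039  41.        ]]
```

```bash
python3 - <<'E'
from h import *
jaws.ungrasp(); env.move_ptp(M(-79,1,80),R(MY).tolist()); env.servo_line(M(-79,1,17),rate=80); env.pause(.05)
s=env.read_state(); print(s["t"],s["tool_pos"],M(-79,1,17),s["contact_force"].round(1))
jaws.close_gripper(60); s=env.read_state(); print(s["t"],s["grip_width"],s["finger_force"],s["contact_force"].round(1))
env.servo_line(M(-79,1,32),rate=30); env.servo_line(M(-79,1,110),rate=120); env.pause(.1)
s=env.read_state(); print(s["t"],s["grip_width"],s["finger_force"],s["tool_pos"]); shot("wrist","g1")
E
python3 - <<'E'
from fit import *
p,P,C=load("g1"); s=env.read_state(); t=s["tool_pos"]; Rt=np.array(s["ee_rot"]); L=(P-t)@Rt
m=(abs(L[...,2]+20)<12)&(abs(L[...,0]-35)<80)&(abs(L[...,1])<34)&(P[...,2]>100); m=comp(m); X=L[m]
print(len(X),np.percentile(X,[1,50,99],axis=0).round(1).tolist())
A=np.c_[X[:,:2],np.ones(len(X))]; print("plane",np.linalg.lstsq(A,X[:,2],rcond=None)[0])
Y=X[X[:,0]>30]; print(cv2.minAreaRect(Y[:,:2].astype(np.float32)))
E
```

```text
17.6417 [483.10871198 152.6045755   17.60882573] [np.float64(482.5128343400517), np.float64(152.45118697852368), 17] [-0.   0.   0.1]
18.025 58.10487372085887 63.048895597457886 [-1.4  0.6  3.3]
19.575 57.966941350533666 63.99302959442139 [481.57528608 152.26443954 108.60683655]
37958 [[-18.7, -29.6, -27.3], [43.6, -0.2, -22.3], [88.4, 29.5, -20.7]]
plane [ 6.46375691e-03 -2.80619846e-05 -2.26312748e+01]
((59.64168167114258, 0.09152603149414062), (59.53573989868164, 60.56502151489258), 0.38086962699890137)
```

View pics/g1.png

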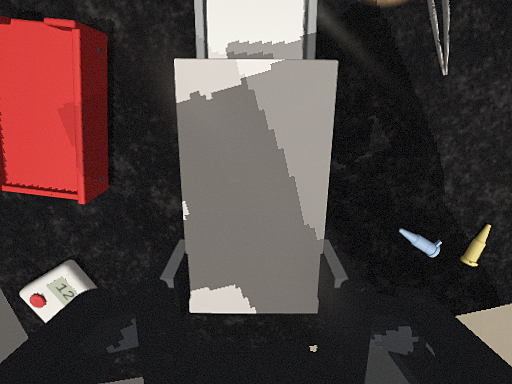

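The plate is held square and level: far end at row 58, near end at row 313, columns 175–337. The middle plate is still in the magazine. Next, pressing the jaw.

```bash
python3 - <<'E'
from h import *
def loc(): 
    s=env.read_state(); q=s["tool_pos"][:2]-HO; c,n=np.cos(HY),np.sin(HY); f=s["contact_force"]
    return [round(float(v),2) for v in(s["t"],q[0]*c+q[1]*n,-q[0]*n+q[1]*c,s["tool_pos"][2],f[0]*c+f[1]*n,-f[0]*n+f[1]*c,f[2],s["grip_width"])]
env.move_ptp(H(-60,0,90),R(HY).tolist()); env.servo_line(H(-55,0,34),rate=80); env.pause(.3); print(loc())
for x in(-46,-43,-41,-39,-37,-35,-32,-28.3): env.servo_line(H(x,0,34),rate=30); print(loc())
env.pause(.2); print(loc()); shot("wrist","j1")
E
python3 - <<'E'
from fit import *
p,P,C=load("j1"); s=env.read_state(); L=local(P,HO,HY); m=comp((abs(L[...,2]-56)<5)&(abs(L[...,1])<33)&(L[...,0]>-60)&(L[...,0]<62)); X=L[m]
print(np.percentile(X,[1,50,99],axis=0).round(1).tolist()); A=np.c_[X[:,:2],np.ones(len(X))]; print(np.linalg.lstsq(A,X[:,2],rcond=None)[0])
for a in(-45,0,20,40):
    Y=X[abs(X[:,0]-a)<3][:,1]; print(a,np.percentile(Y,[.5,99.5]).round(2))
E
```

```text
[21.88, -54.66, -0.07, 34.52, -0.45, -0.31, -1.62, 57.6]
[22.33, -45.8, 0.01, 33.97, 0.17, 0.64, -0.21, 57.81]
[22.58, -42.86, 0.0, 34.0, -0.38, 0.12, -1.26, 58.03]
[22.83, -41.31, 0.05, 33.76, -0.77, 0.35, -0.86, 57.8]
[23.08, -39.56, 0.05, 33.63, -3.26, -0.94, -0.63, 58.04]
[23.33, -37.28, 0.04, 33.79, -4.17, -0.33, -0.32, 57.58]
[23.58, -35.15, 0.03, 33.87, -5.14, -0.8, -0.57, 58.15]
[23.83, -32.24, 0.02, 33.85, -5.22, -0.48, -0.92, 57.55]
[24.11, -28.79, 0.03, 33.73, -4.86, -0.65, -0.2, 57.92]
[24.31, -28.92, 0.04, 33.72, -4.7, -0.22, -0.78, 57.78]
[[-47.5, -29.2, 54.5], [16.5, 0.3, 56.1], [60.8, 29.5, 59.7]]
[-1.48262689e-03  3.35797267e-04  5.61291410e+01]
-45 [-29.29  29.92]
0 [-29.34  29.92]
20 [-29.46  29.78]
40 [-29.67  29.33]
```

View pics/j1.png

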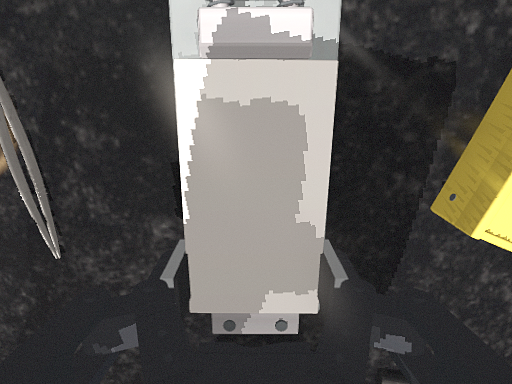

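The plate's far end (row 58) is against the jaw and its near end (row 313) is just over the stop's lip, clear of the screw heads at (230,325) and (281,325). I'll press about 2.5 mm further for margin, then lower.

```bash
python3 - <<'E'
from h import *
def loc(): 
    s=env.read_state(); q=s["tool_pos"][:2]-HO; c,n=np.cos(HY),np.sin(HY); f=s["contact_force"]
    return [round(float(v),2) for v in(s["t"],q[0]*c+q[1]*n,-q[0]*n+q[1]*c,s["tool_pos"][2],f[0]*c+f[1]*n,-f[0]*n+f[1]*c,f[2],s["grip_width"])]
X=-25.6
env.servo_line(H(X,0,34),rate=20); print(loc())
for z in(31,28,26,24,23,22,21.5,21,20.5,20.2,19.8,19.4,19):
    env.servo_line(H(X,0,z),rate=25); l=loc(); print(z,l)
    if l[6]>3.5: break
env.pause(.2); print(loc()); shot("wrist","j2")
E
python3 - <<'E'
from fit import *
p,P,C=load("j2"); L=local(P,HO,HY); m=comp((abs(L[...,2]-43)<3)&(abs(L[...,1])<33)&(L[...,0]>-60)&(L[...,0]<66)); X=L[m]
print(np.percentile(X,[1,50,99],axis=0).round(1).tolist()); A=np.c_[X[:,:2],np.ones(len(X))]; print(np.linalg.lstsq(A,X[:,2],rcond=None)[0])
E
```

```text
[24.64, -26.39, 0.03, 33.62, -5.85, -0.74, -0.34, 57.55]
31 [24.91, -26.34, 0.1, 30.68, -5.26, -0.23, 0.15, 57.79]
28 [25.18, -26.31, 0.11, 27.68, -5.13, -0.85, -0.64, 57.71]
26 [25.43, -26.26, 0.13, 25.76, -5.33, 0.19, 0.42, 58.15]
24 [25.68, -26.26, 0.12, 23.76, -6.17, 0.08, 0.09, 57.85]
23 [25.93, -26.21, 0.11, 22.8, -4.65, 0.32, 1.05, 57.61]
22 [26.18, -26.21, 0.12, 21.83, -6.8, -0.11, 0.28, 57.65]
21.5 [26.43, -26.15, 0.12, 21.38, -6.2, -0.05, -0.04, 57.36]
21 [26.68, -26.17, 0.1, 20.87, -6.03, 0.89, 0.83, 57.93]
20.5 [26.93, -26.05, 0.07, 20.54, -4.64, 0.78, 0.9, 57.78]
20.2 [27.18, -25.98, 0.08, 20.44, -7.58, -0.08, 2.4, 57.9]
19.8 [27.43, -25.87, 0.06, 20.32, -7.06, -0.25, 3.54, 57.8]
[27.62, -25.84, 0.08, 20.33, -6.75, -0.11, 3.5, 57.71]
[[-46.7, -29.1, 41.1], [18.5, 0.3, 42.8], [62.9, 29.5, 44.4]]
[-5.55723713e-05  2.12431439e-04  4.27971194e+01]
```

```bash
python3 - <<'E'
from h import *
jaws.ungrasp(); env.pause(.2); s=env.read_state(); print(s["t"],s["contact_force"].round(1),s["grip_width"])
env.servo_line(H(-26,0,100),rate=100); env.move_ptp(H(10,0,150),R(HY).tolist()); env.pause(.15); shot("wrist","e1"); print(env.read_state()["t"])
p=cv2.imread("pics/e1.png"); cv2.imwrite("pics/e1c.png",cv2.resize(p[20:300,150:350],None,fx=2,fy=2,interpolation=cv2.INTER_CUBIC))
E
python3 - <<'E'
from fit import *
p,P,C=load("e1"); L=local(P,HO,HY); z=L[...,2]; m=comp((abs(z-43)<2.2)&(abs(L[...,1])<36)&(abs(L[...,0])<62)); X=L[m]
print(np.percentile(X,[1,50,99],axis=0).round(1).tolist()); A=np.c_[X[:,:2],np.ones(len(X))]; print(np.linalg.lstsq(A,X[:,2],rcond=None)[0])
r=cv2.minAreaRect(X[abs(X[:,0])<58][:,:2].astype(np.float32)); print(r)
for a in(-45,-20,0,20,40):
    Y=X[abs(X[:,0]-a)<3][:,1]; print(a,np.percentile(Y,[.5,99.5]).round(2))
for lo,hi,a,b in((58.5,66,40,75),(46.7,53,-75,-40)):
    J=L[(z>lo)&(z<hi)&(L[...,0]>a)&(L[...,0]<b)&(abs(L[...,1])<30)]; print(np.percentile(J,[2,98],axis=0).round(1).tolist())
E
```

```text
28.2667 [ 0.6  0.8 -0.6] 85.40207482148658
29.775
[[-52.1, -29.6, 41.4], [4.8, -0.3, 42.9], [52.2, 29.2, 44.4]]
[-7.28886582e-04  8.95046745e-04  4.28749772e+01]
((0.24511337280273438, -0.2320117950439453), (109.76506042480469, 60.185733795166016), 0.26381993293762207)
-45 [-29.87  29.03]
-20 [-29.83  29.04]
0 [-30.02  29.32]
20 [-30.07  29.48]
40 [-29.36  29.65]
[[55.1, -18.4, 58.8], [71.0, 18.7, 64.2]]
[[-68.6, -21.0, 47.1], [-51.0, 21.1, 50.6]]
```

View pics/e1c.png

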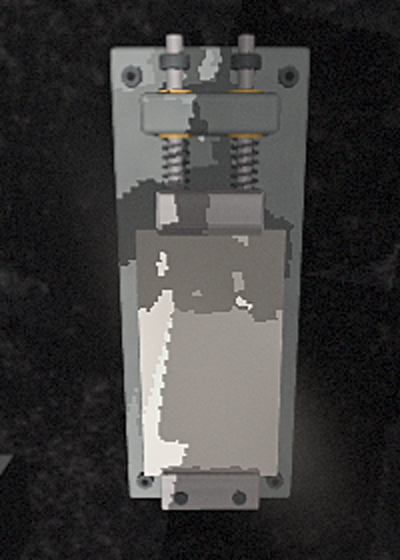

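The plate is home. Its near end is under the lip (row 473 of the crop), the jaw face is at its far end (row 232) with about 7 mm travel, and it is central to about 0.3 mm and level at 43 mm. Handing in.

```bash
python3 -c "
from h import *
print(env.sign_off(), env.read_state()['t'])"
```

```text
the job is handed in; nothing more can be done
the job is handed in; nothing more can be done
```

The top plate is clipped in the spring holder: near end under the stop's lip, level, square to about 0.3° and central to about 0.3 mm, and the job was handed in at about 30 s. The other two plates should still be in the magazine, and the arm touched nothing else; I did not take a final picture of the magazine or the bystanders.

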